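# Put the desk tools into their matching trays

### The arm

A 6-joint arm with a two-finger parallel gripper is mounted at the origin on a cart in front of the work surface, level with it; the furniture and walls round the work are solid. World frame = base frame: x ahead of the robot, y to its left, z up, the work surface at z = 0. Lengths are in m, angles in rad, forces in N, time in s.
With the tool pointing down it reaches from about 0.35 to 1 m from the base axis. Payload 7.1 kg.
Tool frame: the origin (TCP) lies midway between the tips of the shut fingers; the grasp point (between the pads) lies behind it (grasp_offset is the z of the grasp point in the tool frame, in m); z points along the fingers, y is the direction in which the jaws open and shut (so a half turn about z gives the same grasp; the last joint's range is limited). The gripper opens to 85 mm and grips with 20 to 120 N. Pads are 22 mm wide; open, the fingers measure 114 mm over their backs; the gripper's body (76 mm by 85 mm) begins 54 mm behind the grasp point. The pads swing forward as they close: fully open they stand 13 mm farther back than shut.
Start: joints at [-1.204, 0.423, 1.63, -0, 1.089, -0.019], TCP at [0.235, -0.579, 0.231] pointing down, gripper open.
Joint ranges: [-3, 3], [-0.9, 2.11], [0.09, 2.58], [-1.31, 4.45], [0.11, 2.69], [-2.54, 2.54]. Speed limits (rad/s): [2.39, 2.39, 3.01, 3.14, 3.14, 3.14].

### API

Orientations are given as a unit quaternion [w, x, y, z].
In Python, from cell import sense, get_image, camera_info, job_done, grasp_offset gives the robot as it stands.
- The arm moves only by the tool send_rows, never from a script. Its argument "commands" is one flat list of numbers, 7 for each row, row after row: the shift along the world's x, y, z in mm, then the turn, a rotation vector about the world's x, y, z in degrees, then the finger opening in mm, from 0 to 85.4. In form: [dx, dy, dz, wx, wy, wz, claw, dx, dy, dz, wx, wy, wz, claw, ...]. A call has 1 to 20 rows; each row shifts and turns the commanded pose from where the row before left it; what a row does not reach is not made up. A row lasts 1/10 s, in which the tool goes at most 50 mm and 8.59 degrees, less where a joint would pass 70% of its speed; a pose out of reach is approached as far as the arm can. A call with a gripper value outside its range is refused whole. The fingers move at their own pace and stop on an object; the grip force is fixed at half the most. Time passes only in rows, so rows that do not move let the fingers close. It gives the time, the measured TCP pose, the force and the opening at its end, in the units of the state.
- sense(): the state, without advancing time (a new reading comes with each control period).
- get_image(name): name is "scene" or "top"; returns (picture, depth): 480x640x3 uint8, red, green, blue; 480x640 float32, m along the optical axis (not along the pixel's ray), 0 where there is no reading.
- camera_info(name): a dict with "mtx" (3x3 intrinsics, pixels), "origin" and "attitude" of the camera in the world. Camera axes: x right, y down, z forward; pixel columns grow to the right and rows downward; lengths in m; the calibration is good to about 2 mm. A picture is of the moment at which its call begins. camera_info takes no time and is no camera call.
- job_done(): hands the job in, once; it reports no verdict.
The state is a dict: "t": time; "joint_positions": joint angles; "joint_vel": joint speeds; "tau": joint torques, N m; "tcp_pos": TCP position; "orientation": TCP orientation; "contact_force": force on the tool from outside, world axes, zero at the start; "ft_torque": the same for the moment, N m; "finger_gap": finger opening in m.
Only numpy, scipy, OpenCV 4.12 (cv2) and the standard library are available. Lean on these libraries where they do the work, as an engineer would, in place of code of your own. Each camera call takes 0.05 s, during which the arm holds its last target.

### The job

Tidy the desk: put the stapler, the block-shaped stamp, the round stamp and the glue stick each into the empty tray that matches the outline of its foot (stapler in the long tray, block-shaped stamp in the short rectangular one, round stamp in the larger round one, glue stick in the smaller round one). Each must stand upright, flat on the floor of its tray inside the rim, and be let go. Leave the eraser and the calculator where they lie.

Things in the scene. Friction and masses are not known exactly. Their poses are not given: they have to be found in the camera images.
- stapler: Desk stapler, 127 mm long (its x axis) x 36 mm wide (y) x 40 mm high. Starts upright on the desk. Origin at the centre of its underside, z up. The upper arm (24 to 40 mm up, 30 mm wide) does not move here; grip across the width at mid-length, 25 to 38 mm up.
- block_stamp: Self-inking office stamp with a big block-shaped handle on a rectangular frame: 36 mm (x) x 64 mm (y) x 78 mm high, foot about 32 x 60 mm. Starts upright on the desk. Origin at the centre of its underside, z up. The handle block (48 to 78 mm up, 36 x 64 mm) does not move here; grip it across its 36 mm.
- round_stamp: Round wooden hand stamp: round foot 39 mm in diameter and 20 mm high, above it a neck and a knob 24 mm in diameter from 32 to 64 mm (top). Starts upright on the desk. Origin on its axis, 2 mm below the level it stands on, z up. Grip the knob.
- glue_stick: Glue stick standing on end, cylinder 26 mm in diameter, 88 mm high. Starts upright on the desk. Origin at the centre of its underside, z up. 
- long_tray: Long rectangular dark-floored grey plastic tray fixed to the desk; floor 3 mm above the desk, rim 8 mm above the desk and 4 mm thick. Origin at the centre of its underside, on the desk top; z up. Outside 149 mm (its x) x 58 mm (y), pocket 141 x 50 mm: for the stapler, either way round. Beyond the work a fixed shelf hangs over the back of the desk, from 0.43 m above the desk upward, its front edge at x = 0.72: keep the wrist clear of it when swinging from side to side.
- short_tray: Short rectangular dark-floored grey plastic tray fixed to the desk; floor 3 mm above the desk, rim 8 mm above the desk and 4 mm thick. Origin at the centre of its underside, on the desk top; z up. Outside 54 mm (its x) x 82 mm (y), pocket 46 x 74 mm: for the block-shaped stamp, its long side along the tray's long side, either way round.
- large_round_tray: The larger round dark-floored grey plastic tray fixed to the desk; floor 3 mm above the desk, rim 8 mm above the desk and 4 mm thick. Origin at the centre of its underside, on the desk top; z up. Outside diameter 59 mm, pocket 51 mm: for the round stamp.
- small_round_tray: The smaller round dark-floored grey plastic tray fixed to the desk; floor 3 mm above the desk, rim 8 mm above the desk and 4 mm thick. Origin at the centre of its underside, on the desk top; z up. Outside diameter 46 mm, pocket 38 mm: for the glue stick.
- eraser: Eraser lying flat, 19 x 43 x 12 mm, in the middle of the work. Origin at the centre of its underside. To be left where it is.
- calculator: Desk calculator lying flat, 140 x 102 x 26 mm, at the right of the work. Origin at the centre of its underside. To be left where it is.
Mind the look-alikes: they are no part of the job. Leave any turquoise look-alike of the stapler alone. Leave any red look-alike of the block_stamp alone.

How it is judged:
At the end, for the whole second after the job is handed in: Each thing stands upright (0.1 rad) on the floor of its own tray, released and at rest: centre within 12 mm (stapler, block-shaped stamp) or 10 mm (round stamp, glue stick) of the tray's; turned from the tray at most 0.15 rad (stapler) or 0.3 rad (block-shaped stamp), either way round (horizontal distance between stapler and long_tray below 0.012 m and z of stapler in the frame of long_tray below 0.0055 m and angle between each of stapler, block_stamp, round_stamp, glue_stick's own z axis and vertical below 0.1 rad and linear speed of each of stapler, block_stamp, round_stamp, glue_stick below 0.02 m/s and angular speed of each of stapler, block_stamp, round_stamp, glue_stick below 0.2 rad/s and angle between the x axis of stapler and the x axis of long_tray, either way round below 0.15 rad and horizontal distance between block_stamp and short_tray below 0.012 m and z of block_stamp in the frame of short_tray below 0.0055 m and angle between the x axis of block_stamp and the x axis of short_tray, either way round below 0.3 rad and horizontal distance between round_stamp and large_round_tray below 0.01 m and z of round_stamp in the frame of large_round_tray below 0.0055 m and horizontal distance between glue_stick and small_round_tray below 0.01 m and z of glue_stick in the frame of small_round_tray below 0.0055 m); the robot touches nothing.
It fails at once if the eraser was moved by more than 20 mm (distance of eraser from where it was at the start of the episode above 0.02 m).
It fails at once if the calculator was moved by more than 20 mm (distance of calculator from where it was at the start of the episode above 0.02 m).
It also fails if it takes over 118 s, if anything falls off the work surface, if the arm or the gripper's body presses on something with over 40 N, if the wrist force passes 120 N, or if a joint passes its speed limit or range.

## Working session

There is one attempt and no reset: what is moved stays moved. The work goes in short steps, Python scripts to look and compute and a tool call to move; the robot and the scene stay as the last step left them, time stands still between calls to the robot, and variables do not carry over. Pictures are saved under pics/ and viewed, and the job is handed in when it is done.

Besides the shell and the picture viewer there is one more tool, called as name(argument=value, ...), one argument or row to a line, values as JSON. send_rows: Moves the arm, as the interface text tells. Its arguments: {"type":"object","properties":{"commands":{"type":"array"}},"required":["commands"]}

```bash
ls; mkdir -p pics
python3 - <<'E'
from cell import *
import cv2,numpy as np
print(sense()); print(grasp_offset)
for n in("scene","top"):
    p,d=get_image(n); ci=camera_info(n); print(n,ci)
    cv2.imwrite(f"pics/{n}0.png",p[:,:,::-1]); np.savez(f"{n}0.npz",p=p,d=d)
E
```

```text
pics
{'t': 0.0, 'joint_positions': array([-1.20399789e+00,  4.23842644e-01,  1.63068471e+00, -4.58860186e-06,
        1.08860163e+00, -1.90012288e-02]), 'joint_vel': array([ 6.28692632e-04, -4.84781671e-05,  1.07255183e-03, -1.54238578e-04,
        9.40150506e-04,  2.89167930e-04]), 'tau': array([-9.80210207e-04, -5.57394505e+01, -2.81745154e+01, -1.49281068e-04,
        7.28997824e-03, -2.37538842e-06]), 'tcp_pos': array([ 0.23501451, -0.57854446,  0.23054664]), 'orientation': array([-7.56227430e-04,  9.81451954e-01,  1.91706736e-01, -1.34911751e-04]), 'contact_force': array([ 0.31683928,  0.42645024, -0.30265875]), 'ft_torque': array([ 0.00997303, -0.01825072,  0.00499739]), 'finger_gap': 0.08540390804101741}
-0.0187
scene {'mtx': array([[479.47892378,   0.        , 313.82349575],
       [  0.        , 479.47892378, 239.60410477],
       [  0.        ,   0.        ,   1.        ]]), 'origin': array([-0.25355209,  0.45421024,  0.7778268 ]), 'attitude': array([ 0.18140779, -0.38215197,  0.80733909, -0.41140573])}
top {'mtx': array([[475.20982914,   0.        , 316.9420731 ],
       [  0.        , 475.20982914, 238.08979869],
       [  0.        ,   0.        ,   1.        ]]), 'origin': array([ 0.34820888, -0.20561246,  1.58235875]), 'attitude': array([-0.04441964,  0.7085745 , -0.70313695,  0.03933836])}
```

View pics/scene0.png

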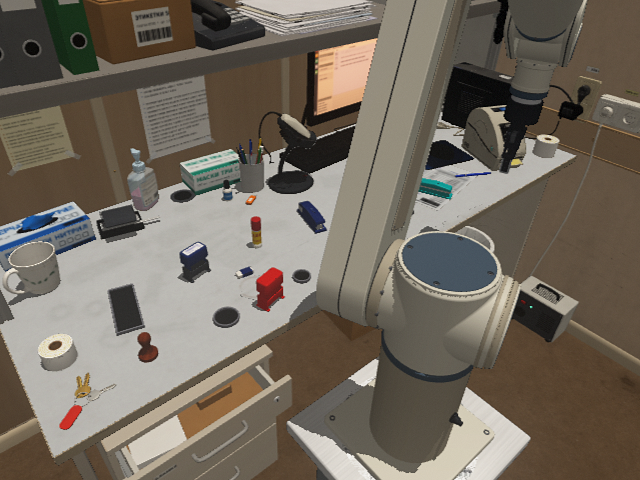

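View pics/top0.png

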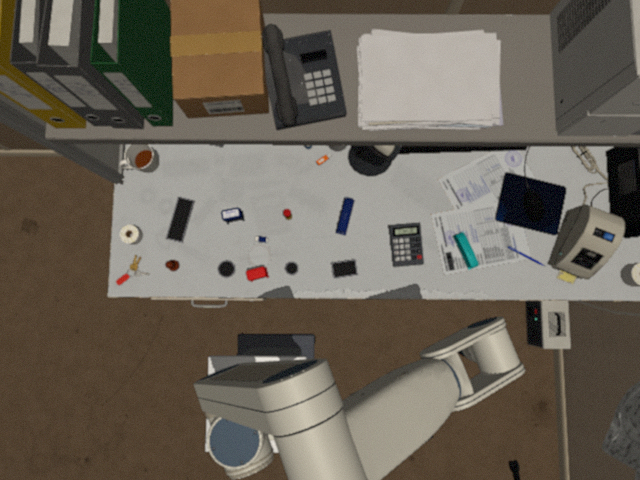

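The scene shows a blue block stamp at scene (193,260), the red look-alike at (270,287), the glue stick at (256,232), the blue stapler at (312,216) and the brown round stamp at (148,347). In the top view the trays are: long (180,220), short (344,268), large round (227,268) and small round (291,268).

```bash
cat > h.py <<'E'
import numpy as np,cv2
from scipy.spatial.transform import Rotation as R
from cell import camera_info,get_image,sense
def cam(n):
    c=camera_info(n); q=c["attitude"]; return c["mtx"],np.array(c["origin"]),R.from_quat([q[1],q[2],q[3],q[0]]).as_matrix()
def plane(n,uv,z):
    K,o,A=cam(n); uv=np.atleast_2d(uv).astype(float)
    r=np.c_[uv,np.ones(len(uv))]@np.linalg.inv(K).T@A.T
    return o+r*((z-o[2])/r[:,2])[:,None]
def proj(n,X):
    K,o,A=cam(n); c=(np.atleast_2d(X)-o)@A; u=c@K.T; return u[:,:2]/u[:,2:]
def cloud(n,d):
    K,o,A=cam(n); v,u=np.mgrid[:480,:640]
    r=np.stack([u,v,np.ones_like(u)],-1)@np.linalg.inv(K).T
    return (r*d[...,None])@A.T+o
E
python3 - <<'E'
from h import *
for n,(x0,y0,x1,y1) in dict(top=(110,180,430,300),scene=(80,170,480,400)).items():
    p=np.load(n+"0.npz")["p"][y0:y1,x0:x1,::-1]
    s=800/(x1-x0); cv2.imwrite(f"pics/{n}0c.png",cv2.resize(p,None,fx=s,fy=s,interpolation=cv2.INTER_CUBIC))
d=np.load("top0.npz")["d"]; C=cloud("top",d)
for nm,u,v in [("desk",140,200),("bs",232,214),("red",257,272),("glue",287,213),("stap",345,215),("rs",172,265),("LT",180,220),("ST",344,268),("LR",227,268),("SR",291,268),("calc",405,245),("eraser",262,239)]:
    print(nm,C[v,u].round(4))
E
```

```text
desk [ 0.6627  0.4088 -0.0015]
bs [0.6033 0.0795 0.0773]
red [ 0.4181 -0.0046  0.0731]
glue [ 0.605  -0.0984  0.0937]
stap [ 0.6086 -0.2853  0.0417]
rs [0.4397 0.2743 0.049 ]
LT [0.594  0.2679 0.0045]
ST [ 0.4365 -0.2838  0.0094]
LR [0.434  0.1053 0.0011]
SR [ 0.4353 -0.1083  0.0071]
calc [ 0.5137 -0.4851  0.0167]
eraser [ 0.5315 -0.0098  0.0054]
```

View pics/top0c.png

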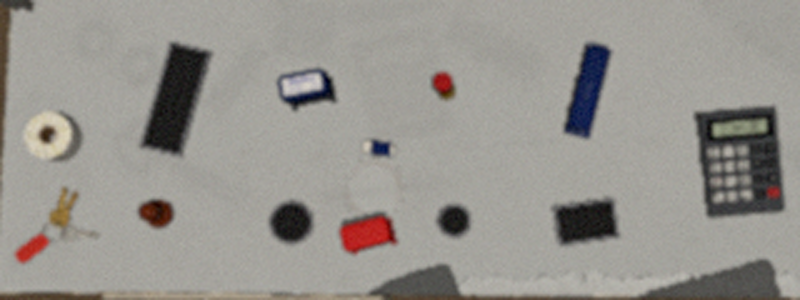

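View pics/scene0c.png

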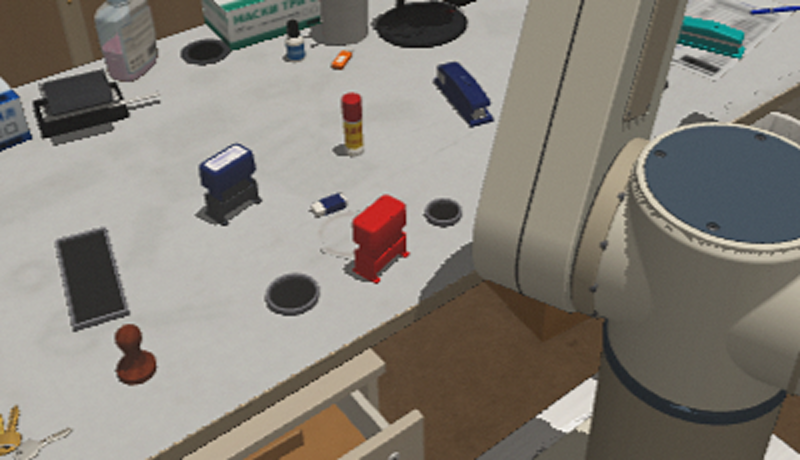

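```bash
cat > meas.py <<'E'
from h import *
def comps(m,amin=15):
    n,l,s,c=cv2.connectedComponentsWithStats(m.astype(np.uint8)); return [(l==i) for i in range(1,n) if s[i,4]>=amin]
def rect(n,m,z):
    # upsampled mask not needed: moments-based centre and axis in world plane
    v,u=np.nonzero(m); P=plane(n,np.c_[u,v],z)[:,:2]; c=P.mean(0)
    (rc,sz,a)=cv2.minAreaRect((P*1000).astype(np.float32))
    w,V=np.linalg.eigh(np.cov((P-c).T)); ax=V[:,1]; ang=np.degrees(np.arctan2(ax[1],ax[0]))%180
    return c.round(4),(np.array(rc)/1000).round(4),np.sort(sz).round(1),"major axis deg %.1f"%ang,"sqrt12*std",(np.sqrt(12*w)*1000).round(1)
E
python3 - <<'E'
from meas import *
for n in("top","scene"):
    z_=np.load(n+"0.npz"); p=z_["p"]; hsv=cv2.cvtColor(p,cv2.COLOR_RGB2HSV); H,S,V=[hsv[...,i].astype(int) for i in range(3)]
    blue=(H>105)&(H<130)&(S>120)
    red=((H<10)|(H>170))&(S>130)&(V>60)
    dark=(V<62)&(S<90)
    X=plane(n,np.stack(np.meshgrid(np.arange(640),np.arange(480)),-1).reshape(-1,2),0).reshape(480,640,3)
    roi=(X[...,0]>.38)&(X[...,0]<.75)&(X[...,1]>-.4)&(X[...,1]<.35)
    for nm,m,z in(("blue",blue,.04),("red",red,.088),("dark",dark,.003)):
        for c in comps(m&roi):
            v,u=np.nonzero(c); print(n,nm,c.sum(),"px",u.mean().round(1),v.mean().round(1),*rect(n,c,z))
E
```

```text
top blue 290 px 344.6 215.3 [ 0.608  -0.2842] [ 0.6083 -0.2839] [ 27.9 115.5] major axis deg 165.6 sqrt12*std [ 27.9 113.8]
top blue 41 px 234.7 217.1 [0.5994 0.0775] [0.5983 0.0796] [19.1 57. ] major axis deg 112.5 sqrt12*std [15.3 63.4]
top blue 17 px 261.8 238.8 [ 0.5283 -0.0135] [ 0.5292 -0.0141] [ 9.9 13.2] major axis deg 74.1 sqrt12*std [11.2 17.1]
top red 42 px 286.9 212.7 [ 0.6069 -0.0975] [ 0.6068 -0.0972] [19.1 22.5] major axis deg 31.6 sqrt12*std [18.8 22.7]
top red 57 px 172.0 265.1 [0.437  0.2621] [0.4374 0.2636] [25.2 35.1] major axis deg 80.6 sqrt12*std [25.  36.5]
top red 211 px 256.2 273.1 [ 0.4139 -0.0043] [ 0.414  -0.0044] [35.1 62.3] major axis deg 102.6 sqrt12*std [33.6 61.8]
top dark 567 px 179.7 219.2 [0.5972 0.2693] [0.5976 0.2692] [ 47.7 138.5] major axis deg 166.0 sqrt12*std [ 48.  139.1]
top dark 282 px 344.0 268.3 [ 0.4359 -0.2842] [ 0.436  -0.2844] [43.6 72. ] major axis deg 99.2 sqrt12*std [44.  72.3]
top dark 160 px 226.0 268.5 [0.4321 0.1083] [0.4322 0.1082] [43.2 46.9] major axis deg 89.9 sqrt12*std [41.2 42.9]
top dark 86 px 291.3 267.7 [ 0.4364 -0.1
[... 1291 characters left out ...]
px 301.6 274.9 [ 0.4433 -0.112 ] [ 0.4431 -0.1117] [30.1 32.2] major axis deg 68.3 sqrt12*std [30.2 31. ]
scene dark 24 px 247.2 273.6 [ 0.5304 -0.0102] [ 0.5306 -0.0096] [ 9.3 23.9] major axis deg 82.5 sqrt12*std [ 9.6 24. ]
scene dark 20 px 299.4 281.2 [ 0.4285 -0.0933] [ 0.4298 -0.0931] [10.6 34.7] major axis deg 35.8 sqrt12*std [10.6 37.8]
scene dark 969 px 125.1 308.1 [0.6026 0.2694] [0.6056 0.2684] [ 49.3 138.2] major axis deg 166.0 sqrt12*std [ 49.5 138.4]
scene dark 270 px 225.9 316.0 [0.4392 0.1067] [0.4395 0.1065] [43.  49.1] major axis deg 68.5 sqrt12*std [40.  43.9]
scene dark 27 px 226.2 325.2 [0.4151 0.1208] [0.4155 0.1192] [13.5 45.5] major axis deg 62.5 sqrt12*std [13.8 49. ]
```

Run:
```python
from meas import *
for n,b in(("top",{"bs":(218,205,248,226),"rs":(162,256,184,274),"gl":(280,205,296,222)}),("scene",{"bs":(176,238,214,286),"rs":(132,328,164,366),"gl":(246,212,268,252)})):
    z_=np.load(n+"0.npz"); p=z_["p"]; C=cloud(n,z_["d"])
    for k,(a,c,d,e) in b.items():
        q=C[c:e,a:d].reshape(-1,3)
        for lo,hi in((.012,.03),(.032,.055),(.055,.07),(.07,.1)):
            s=q[(q[:,2]>lo)&(q[:,2]<hi)]
            if len(s)>4: print(n,k,lo,len(s),np.percentile(s,5,0).round(3),np.median(s,0).round(3),np.percentile(s,95,0).round(3))
        im=cv2.resize(p[c:e,a:d,::-1],None,fx=12,fy=12,interpolation=cv2.INTER_NEAREST); cv2.imwrite(f"pics/z_{n}_{k}.png",im)
t=[cv2.imread(f"pics/z_{n}_{k}.png") for n in("top","scene") for k in("bs","rs","gl")]
H=max(i.shape[0] for i in t[:3]);H2=max(i.shape[0] for i in t[3:])
W=1150
o=np.zeros((H+H2,W,3),np.uint8);x=0
for i in t[:3]: o[:i.shape[0],x:x+i.shape[1]]=i;x+=i.shape[1]+5
x=0
for i in t[3:]: o[H:H+i.shape[0],x:x+i.shape[1]]=i;x+=i.shape[1]+5
cv2.imwrite("pics/z1.png",cv2.resize(o,None,fx=.66,fy=.66,interpolation=cv2.INTER_AREA))
```

```text
top bs 0.012 22 [0.586 0.057 0.017] [0.593 0.068 0.023] [0.619 0.103 0.029]
top bs 0.032 13 [0.584 0.054 0.032] [0.588 0.083 0.049] [0.599 0.111 0.055]
top bs 0.055 26 [0.584 0.054 0.057] [0.592 0.072 0.06 ] [0.619 0.103 0.069]
top bs 0.07 196 [0.587 0.058 0.072] [0.603 0.085 0.077] [0.62  0.112 0.082]
top rs 0.012 32 [0.427 0.27  0.012] [0.438 0.279 0.017] [0.455 0.29  0.025]
top rs 0.032 17 [0.43  0.275 0.047] [0.437 0.282 0.05 ] [0.453 0.291 0.054]
top rs 0.055 35 [0.433 0.275 0.056] [0.442 0.284 0.059] [0.45  0.293 0.063]
top gl 0.012 10 [ 0.597 -0.107  0.013] [ 0.6   -0.103  0.02 ] [ 0.609 -0.092  0.026]
top gl 0.032 6 [ 0.597 -0.104  0.036] [ 0.597 -0.097  0.042] [ 0.601 -0.089  0.046]
top gl 0.055 5 [ 0.597 -0.105  0.056] [ 0.598 -0.102  0.063] [ 0.601 -0.092  0.067]
top gl 0.07 56 [ 0.597 -0.107  0.074] [ 0.607 -0.095  0.085] [ 0.619 -0.085  0.091]
scene bs 0.012 146 [0.589 0.06  0.014] [0.597 0.095 0.022] [0.613 0.116 0.03 ]
scene bs 0.032 132 [0.589 0.061 0.032] [0.6   0.095 0.036] [0.612 0.116 0.054]
scene bs 0.055 142 [0.588 0.061 0.056] [0.594 0.097 0.063] [0.608 0.118 0.069]
scene bs 0.07 295 [0.59  0.061 0.072] [0.603 0.09  0.079] [0.623 0.116 0.082]
scene rs 0.012 144 [0.432 0.273 0.012] [0.439 0.289 0.016] [0.452 0.3   0.027]
scene rs 0.032 76 [0.434 0.279 0.033] [0.437 0.289 0.048] [0.443 0.297 0.054]
scene rs 0.055 92 [0.435 0.277 0.056] [0.442 0.287 0.06 ] [0.45  0.296 0.063]
scene gl 0.012 49 [ 0.601 -0.101  0.012] [ 0.604 -0.089  0.02 ] [ 0.612 -0.082  0.029]
scene gl 0.032 63 [ 0.599 -0.103  0.034] [ 0.604 -0.089  0.044] [ 0.614 -0.083  0.053]
scene gl 0.055 48 [ 0.601 -0.103  0.056] [ 0.604 -0.089  0.063] [ 0.615 -0.083  0.069]
scene gl 0.07 93 [ 0.6   -0.102  0.073] [ 0.607 -0.092  0.085] [ 0.62  -0.083  0.09 ]
```

View pics/z1.png

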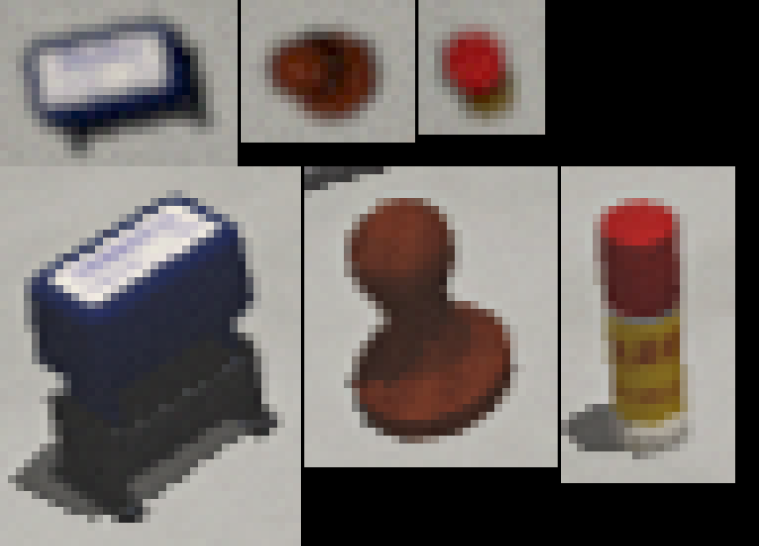

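Run:
```python
from meas import *
for n,b in(("top",(218,203,248,226)),("scene",(176,236,214,286))):
    z_=np.load(n+"0.npz"); p=z_["p"]; C=cloud(n,z_["d"]); m=np.zeros((480,640),bool);a,c,d,e=b
    m[c:e,a:d]=True; top=m&(C[...,2]>.073)
    print(n,"top",rect(n,top,.078))
    hsv=cv2.cvtColor(p,cv2.COLOR_RGB2HSV)
    lab=top&(hsv[...,2]>130); print(n,"label",lab.sum(),rect(n,lab,.078))
# glue & knob top-disc by ray
    for nm,bb,z,h in(("glue",((280,205,296,222) if n=="top" else (246,212,268,252)),.088,.078),("rs",((162,256,184,274) if n=="top" else (132,328,164,366)),.062,.055)):
        a,c,d,e=bb; m=np.zeros((480,640),bool); m[c:e,a:d]=True; m&=C[...,2]>h
        q=C[m]; 
        cc,r=cv2.minEnclosingCircle((q[:,:2]*1000).astype(np.float32)); print(n,nm,m.sum(),q[:,:2].mean(0).round(4),np.round(cc,1),round(r,1))
```

```text
top top (array([0.6033, 0.0856]), array([0.6063, 0.0792]), array([66.1, 71.6]), 'major axis deg 101.4', 'sqrt12*std', array([37.6, 61.1]))
top label 103 (array([0.606 , 0.0846]), array([0.606 , 0.0771]), array([66.1, 67.3]), 'major axis deg 99.7', 'sqrt12*std', array([30.6, 52.5]))
top glue 50 [ 0.6081 -0.0961] [607.9 -96.6] 12.4
top rs 36 [0.4389 0.2704] [396.7  43.9] 254.2
scene top (array([0.6053, 0.0893]), array([0.5623, 0.106 ]), array([ 68.1, 155.6]), 'major axis deg 117.1', 'sqrt12*std', array([44.2, 68.7]))
scene label 132 (array([0.6104, 0.0865]), array([0.5613, 0.1044]), array([ 66.9, 155.5]), 'major axis deg 126.0', 'sqrt12*std', array([40.1, 61.6]))
scene glue 71 [ 0.5488 -0.0533] [185.6 177.2] 519.2
scene rs 95 [0.4204 0.2923] [ 98.9 367.6] 363.0
```

Run:
```python
from meas import *
for n in("top","scene"):
    z_=np.load(n+"0.npz"); C=cloud(n,z_["d"]); X,Y,Z=C[...,0],C[...,1],C[...,2]
    for nm,cx,cy,r,lo,hi in(("stapler",.608,-.284,.085,.030,.05),("block",.604,.087,.06,.068,.09),("glue",.608,-.095,.03,.078,.1),("knob",.442,.285,.03,.05,.075),("rfoot",.442,.285,.035,.01,.025)):
        q=C[(np.hypot(X-cx,Y-cy)<r)&(Z>lo)&(Z<hi)]; P=(q[:,:2]*1000).astype(np.float32)
        c=P.mean(0); rc=cv2.minAreaRect(P); w,V=np.linalg.eigh(np.cov((P-c).T)); 
        print(n,nm,len(P),c.round(1),np.median(q[:,2]).round(4),"rect",np.round(rc[0],1),np.round(rc[1],1),"ang",(np.degrees(np.arctan2(V[1,1],V[0,1]))%180).round(1))
```

```text
top stapler 288 [ 610.7 -284.7] 0.0359 rect [ 610.9 -284.6] [ 29.7 116.6] ang 165.7
top block 203 [603.5  84.9] 0.0766 rect [603.6  85.1] [36.7 61.4] ang 100.9
top glue 50 [608.1 -96.1] 0.0855 rect [608.4 -96.2] [22.1 23. ] ang 11.4
top knob 44 [440.5 284.1] 0.0581 rect [440.5 284.8] [20.3 23.2] ang 2.9
top rfoot 39 [439.9 279. ] 0.015 rect [440.3 283.8] [29.8 30.6] ang 157.5
scene stapler 273 [ 607. -279.] 0.038 rect [ 615.  -282.5] [ 29.3 119.6] ang 167.4
scene block 311 [604.   89.6] 0.0786 rect [608.1  87.3] [36.4 63.2] ang 99.5
scene glue 66 [609.6 -91.7] 0.0869 rect [611.9 -93.3] [24.3 23.4] ang 6.8
scene knob 118 [441.5 287.7] 0.0587 rect [442.1 287.8] [23.9 22.4] ang 72.1
scene rfoot 161 [440.  288.2] 0.0136 rect [443.5 286.7] [36.9 31.8] ang 74.4
```

send_rows(
  commands=[37.7, 29.5, -8, 0, 0, -3.65, 60, 37.7, 29.5, -8, 0, 0, -3.65, 60, 37.7, 29.5, -8, 0, 0, -3.65, 60, 37.7, 29.5, -8, 0, 0, -3.65, 60, 37.7, 29.5, -8, 0, 0, -3.65, 60, 37.7, 29.5, -8, 0, 0, -3.65, 60, 37.7, 29.5, -8, 0, 0, -3.65, 60, 37.7, 29.5, -8, 0, 0, -3.65, 60, 37.7, 29.5, -8, 0, 0, -3.65, 60, 37.7, 29.5, -8, 0, 0, -3.65, 60, 0, 0, 0, 0, 0, 0, 60, 0, 0, 0, 0, 0, 0, 60],
)

```text
t: 1.3
tcp_pos: [0.6124, -0.2828, 0.1503]
orientation: [-0.0, 0.992, -0.124, -0.001]
contact_force: [-0.4, -0.4, 0.6]
finger_gap: 0.0602
```

send_rows(
  commands=[0, -1, -30, 0, 0, 0, 60, 0, 0, -30, 0, 0, 0, 60, 0, 0, -30, 0, 0, 0, 60, 0, 0, -25, 0, 0, 0, 60, 0, 0, -15, 0, 0, 0, 60, 0, 0, -8, 0, 0, 0, 60, 0, 0, 0, 0, 0, 0, 60, 0, 0, 0, 0, 0, 0, 60],
)

```text
t: 2.1
tcp_pos: [0.6127, -0.2857, 0.0144]
orientation: [0.0, 0.992, -0.125, 0.001]
contact_force: [0.7, 0.0, -1.5]
finger_gap: 0.0597
```

send_rows(
  commands=[0, 0, 0, 0, 0, 0, 20, 0, 0, 0, 0, 0, 0, 20, 0, 0, 0, 0, 0, 0, 20, 0, 0, 0, 0, 0, 0, 20, 0, 0, 0, 0, 0, 0, 20, 0, 0, 0, 0, 0, 0, 20, 0, 0, 0, 0, 0, 0, 20, 0, 0, 0, 0, 0, 0, 20],
)

```text
t: 2.9
tcp_pos: [0.6131, -0.2854, 0.0147]
orientation: [0.0, 0.992, -0.125, 0.001]
contact_force: [-0.5, -0.4, 6.4]
finger_gap: 0.0287
```

send_rows(
  commands=[0, 0, 20, 0, 0, 0, 20, 0, 0, 35, 0, 0, 0, 20, 0, 0, 35, 0, 0, 0, 20, 0, 0, 35, 0, 0, 0, 20, 0, 20, 0, 0, 0, 0, 20, -1, 38, 0, 0, 0, 0, 20, -1, 38, 0, 0, 0, 0, 20, -1, 38, 0, 0, 0, 0, 20, -1, 38, 0, 0, 0, 0, 20, -1, 38, 0, 0, 0, 0, 20, -1, 38, 0, 0, 0, 0, 20, -1, 38, 0, 0, 0, 0, 20, -1, 38, 0, 0, 0, 0, 20, -1, 38, 0, 0, 0, 0, 20, -1, 38, 0, 0, 0, 0, 20, -1, 38, 0, 0, 0, 0, 20, -1, 38, 0, 0, 0, 0, 20, -1, 38, 0, 0, 0, 0, 20, -1, 38, 0, 0, 0, 0, 20, 0, 0, 0, 0, 0, 0, 20],
)

```text
t: 4.9
tcp_pos: [0.5969, 0.2717, 0.1375]
orientation: [-0.001, 0.992, -0.123, -0.0]
contact_force: [-0.1, -0.2, -2.1]
finger_gap: 0.0284
```

Run:
```python
from h import *
s=sense(); print(s["t"],s["tcp_pos"],s["finger_gap"],s["contact_force"],s["joint_positions"])
p,d=get_image("scene"); cv2.imwrite("pics/s1.png",p[:,:,::-1]); np.savez("s1.npz",p=p,d=d)
```

```text
4.9 [0.59693727 0.27172629 0.13753454] 0.028393251776024923 [-0.10246544 -0.1960326  -2.08374242] [4.08526002e-01 5.76793999e-01 1.61699618e+00 1.34074869e-03
 9.47494717e-01 2.22539179e+00]
```

View pics/s1.png

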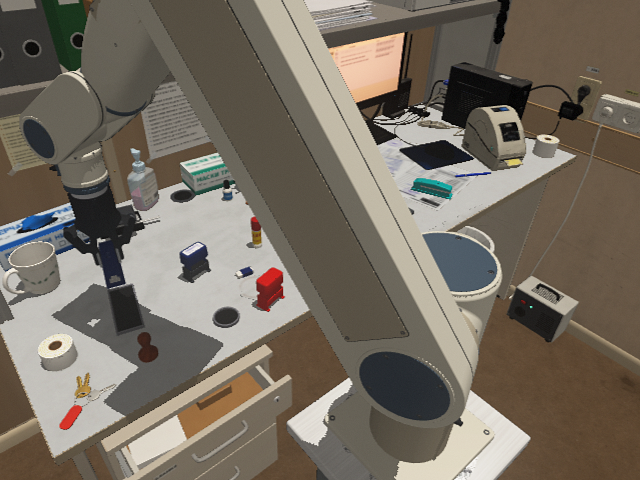

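The stapler hangs level in the jaws over the long tray, around scene (110,265).

send_rows(
  commands=[2, -2, -25, 0, 0, 0, 20, 0, 0, -30, 0, 0, 0, 20, 0, 0, -30, 0, 0, 0, 20, 0, 0, -15, 0, 0, 0, 20, 0, 0, 0, 0, 0, 0, 20, 0, 0, 0, 0, 0, 0, 20],
)

```text
t: 5.55
tcp_pos: [0.6005, 0.2647, 0.0387]
orientation: [-0.0, 0.992, -0.126, 0.0]
contact_force: [-0.1, -0.6, -0.9]
finger_gap: 0.0282
```

Run:
```python
from h import *
s=sense(); print(s["t"],s["tcp_pos"],s["finger_gap"],s["contact_force"])
p,d=get_image("scene"); cv2.imwrite("pics/s2.png",cv2.resize(p[220:360,40:200,::-1],None,fx=5,fy=4)); C=cloud("scene",d)
m=(np.hypot(C[...,0]-.6,C[...,1]-.27)<.09)&(C[...,2]<.08)
q=C[(np.hypot(C[...,0]-.6,C[...,1]-.27)<.085)&(C[...,2]>.045)&(C[...,2]<.062)]
print(np.percentile(q,[2,50,98],axis=0))
```

```text
5.55 [0.60048482 0.26465548 0.03873514] 0.028194876929126346 [-0.05372043 -0.64672498 -0.87142105]
[[0.54502073 0.24338892 0.04675312]
 [0.56850647 0.27414575 0.05933028]
 [0.65673522 0.29227359 0.06188666]]
```

View pics/s2.png

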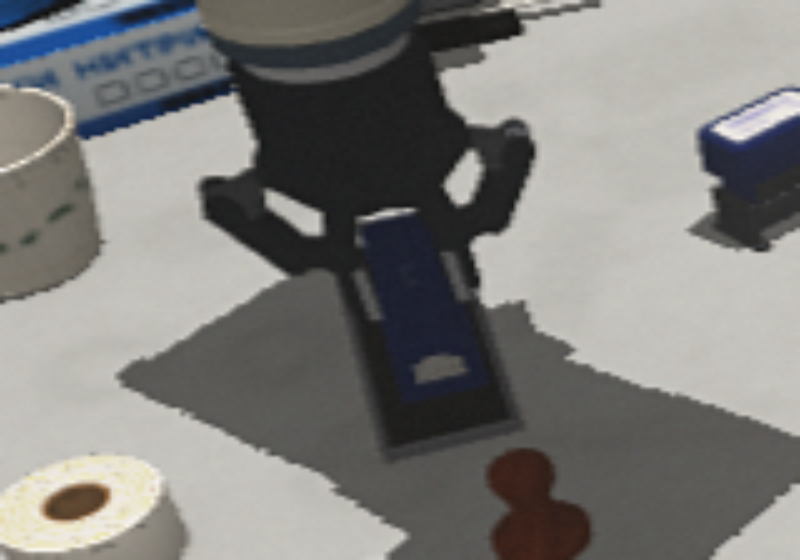

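The stapler is over the tray at about (425,310) in the crop, but sits about 4 mm to the −y side. I'll correct that while lowering.

send_rows(
  commands=[-1, 4, 0, 0, 0, 0, 20, 0, 0, -8, 0, 0, 0, 20, 0, 0, -6, 0, 0, 0, 20, 0, 0, 0, 0, 0, 0, 20, 0, 0, 0, 0, 0, 0, 20],
)

```text
t: 6.1
tcp_pos: [0.5989, 0.2689, 0.0239]
orientation: [0.0, 0.992, -0.125, -0.0]
contact_force: [0.5, -0.9, -1.3]
finger_gap: 0.0283
```

send_rows(
  commands=[0, 0, -3, 0, 0, 0, 20, 0, 0, -2, 0, 0, 0, 20, 0, 0, -1, 0, 0, 0, 20, 0, 0, 0, 0, 0, 0, 20],
)

```text
t: 6.5
tcp_pos: [0.5991, 0.2689, 0.0181]
orientation: [0.0, 0.992, -0.125, -0.0]
contact_force: [-0.6, -0.3, -1.8]
finger_gap: 0.0287
```

send_rows(
  commands=[0, 0, -1, 0, 0, 0, 20, 0, 0, 0, 0, 0, 0, 20, 0, 0, 0, 0, 0, 0, 55, 0, 0, 0, 0, 0, 0, 55, 0, 0, 0, 0, 0, 0, 55, 0, 0, 0, 0, 0, 0, 55, 0, 0, 20, 0, 0, 0, 55, 0, 0, 40, 0, 0, 0, 55, 0, 0, 40, 0, 0, 0, 55, 0, 0, 20, 0, 0, 0, 55, 0, 0, 0, 0, 0, 0, 55],
)

```text
t: 7.6
tcp_pos: [0.6014, 0.2699, 0.1413]
orientation: [-0.002, 0.992, -0.125, 0.003]
contact_force: [-0.4, 0.1, 0.9]
finger_gap: 0.0549
```

send_rows(
  commands=[0, -13, 0, 0, 0, 8.2, 62, 0, -13, 0, 0, 0, 8.2, 62, 0, -13, 0, 0, 0, 8.2, 62, 0, -13, 0, 0, 0, 8.2, 62, 0, -13, 0, 0, 0, 8.2, 62, 0, -13, 0, 0, 0, 8.2, 62, 0, -13, 0, 0, 0, 8.2, 62, 0, -13, 0, 0, 0, 8.2, 62, 0, -13, 0, 0, 0, 8.2, 62, 0, -13, 0, 0, 0, 8.2, 62, 0, -13, 0, 0, 0, 8.2, 62, 0, -13, 0, 0, 0, 8.2, 62, 0, -13, 0, 0, 0, 8.2, 62, 4, -13, 0, 0, 0, 8.2, 62, 0, 0, 0, 0, 0, 0, 62, 0, 0, 0, 0, 0, 0, 62],
)

```text
t: 9.2
tcp_pos: [0.6027, 0.0869, 0.1364]
orientation: [-0.001, 0.642, 0.767, -0.0]
contact_force: [0.8, 0.1, 0.4]
finger_gap: 0.062
```

Run:
```python
from h import *
s=sense(); print(s["t"],s["tcp_pos"],s["orientation"],s["joint_positions"])
p,d=get_image("scene"); cv2.imwrite("pics/s3.png",p[170:410,10:330,::-1].repeat(2,0).repeat(2,1)); np.savez("s3.npz",p=p,d=d)
```

```text
9.2 [0.60270248 0.08694585 0.13641796] [-5.26594671e-04  6.41906707e-01  7.66782450e-01 -4.20730925e-04] [ 1.23630929e-01  5.19303078e-01  1.72748937e+00  2.51998299e-04
  8.96133838e-01 -5.33579197e-02]
```

View pics/s3.png

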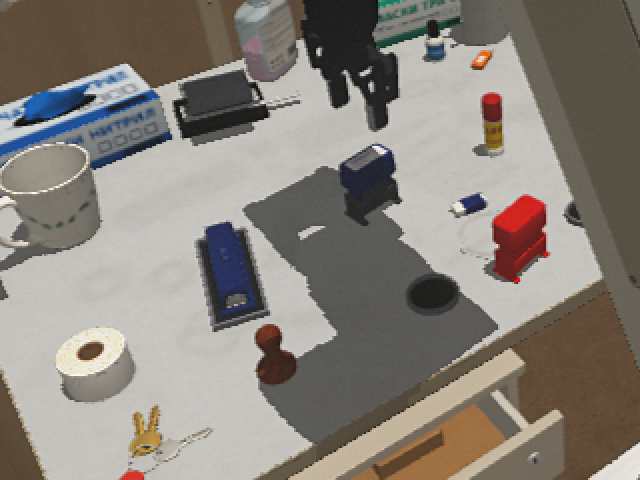

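The stapler sits inside the tray rim at crop (232,272). Next I grip the block stamp.

send_rows(
  commands=[2, 0, -25, 0, 0, 0, 62, 0, 0, -30, 0, 0, 0, 62, 0, 0, -25, 0, 0, 0, 62, 0, 0, -10, 0, 0, 0, 62, 0, 0, 0, 0, 0, 0, 62, 0, 0, 0, 0, 0, 0, 62],
)

```text
t: 9.85
tcp_pos: [0.6057, 0.0874, 0.048]
orientation: [0.0, 0.64, 0.768, 0.0]
contact_force: [0.3, -0.4, 0.6]
finger_gap: 0.0617
```

send_rows(
  commands=[0, 0, 0, 0, 0, 0, 25, 0, 0, 0, 0, 0, 0, 25, 0, 0, 0, 0, 0, 0, 25, 0, 0, 0, 0, 0, 0, 25, 0, 0, 0, 0, 0, 0, 25, 0, 0, 0, 0, 0, 0, 25, 0, 0, 0, 0, 0, 0, 25],
)

```text
t: 10.55
tcp_pos: [0.6065, 0.0871, 0.0489]
orientation: [0.001, 0.64, 0.768, 0.001]
contact_force: [-0.2, -0.7, 6.7]
finger_gap: 0.0336
```

send_rows(
  commands=[0, 0, 20, 0, 0, 0, 25, 0, 0, 35, 0, 0, 0, 25, 0, 0, 35, 0, 0, 0, 25, 0, 0, 30, 0, 0, 0, 25, -9, -20, 0, 0, 0, 0, 25, -16, -33, 0, 0, 0, -0.2, 25, -16, -33, 0, 0, 0, -0.2, 25, -16, -33, 0, 0, 0, -0.2, 25, -16, -33, 0, 0, 0, -0.2, 25, -16, -33, 0, 0, 0, -0.2, 25, -16, -33, 0, 0, 0, -0.2, 25, -16, -33, 0, 0, 0, -0.2, 25, -16, -33, 0, 0, 0, 0, 25, -16, -33, 0, 0, 0, 0, 25, -16, -33, 0, 0, 0, 0, 25, 0, -20, 0, 0, 0, 0, 25, 0, 0, 0, 0, 0, 0, 25, 0, 0, 0, 0, 0, 0, 25],
)

```text
t: 12.35
tcp_pos: [0.4359, -0.283, 0.1674]
orientation: [-0.0, 0.65, 0.76, 0.0]
contact_force: [-0.2, -0.4, -1.9]
finger_gap: 0.0336
```

Run:
```python
from h import *
s=sense(); print(s["t"],s["tcp_pos"],s["orientation"],s["finger_gap"],s["contact_force"])
p,d=get_image("top"); cv2.imwrite("pics/t4.png",cv2.resize(p[180:300,110:430,::-1],None,fx=2.5,fy=2.5)); np.savez("t4.npz",p=p,d=d)
p,d=get_image("scene"); cv2.imwrite("pics/s4.png",p[:,:,::-1])
```

```text
12.35 [ 0.43591491 -0.28302628  0.16740689] [-9.24592825e-05  6.49941017e-01  7.59984640e-01  1.13021451e-04] 0.03356212714009192 [-0.24130845 -0.43587012 -1.89552323]
```

View pics/t4.png

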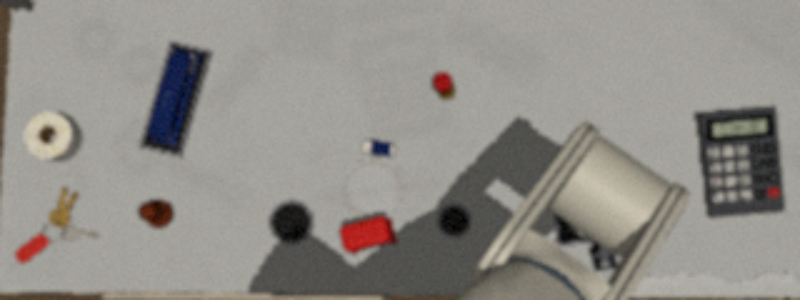

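View pics/s4.png

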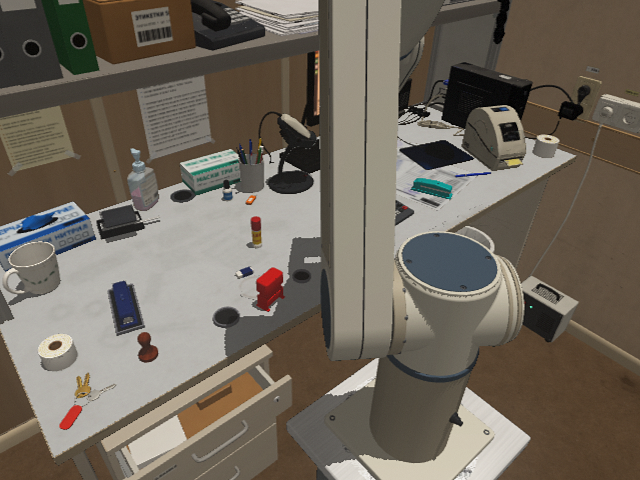

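The stapler is centred in the long tray at (177,98) in the top crop. The arm hides the short tray in both views, so I lower the block stamp on the measured numbers.

send_rows(
  commands=[1, 0, -25, 0, 0, 0, 25, 0, 0, -35, 0, 0, 0, 25, 0, 0, -30, 0, 0, 0, 25, 0, 0, -15, 0, 0, 0, 25, 0, 0, 0, 0, 0, 0, 25, 0, 0, 0, 0, 0, 0, 25],
)

```text
t: 13.05
tcp_pos: [0.4375, -0.2823, 0.0625]
orientation: [-0.0, 0.649, 0.761, -0.0]
contact_force: [-0.6, 0.4, -1.3]
finger_gap: 0.0337
```

send_rows(
  commands=[0, -1, -5, 0, 0, 0, 25, 0, 0, -3, 0, 0, 0, 25, 0, 0, -2, 0, 0, 0, 25, 0, 0, 0, 0, 0, 0, 25, 0, 0, 0, 0, 0, 0, 25],
)

```text
t: 13.55
tcp_pos: [0.4372, -0.2841, 0.0525]
orientation: [0.0, 0.649, 0.76, 0.0]
contact_force: [0.0, -0.8, -1.5]
finger_gap: 0.0336
```

send_rows(
  commands=[0, 0, -1, 0, 0, 0, 25, 0, 0, 0, 0, 0, 0, 25, 0, 0, 0, 0, 0, 0, 65, 0, 0, 0, 0, 0, 0, 65, 0, 0, 0, 0, 0, 0, 65, 0, 0, 0, 0, 0, 0, 65, 0, 0, 20, 0, 0, 0, 65, 0, 0, 30, 0, 0, 0, 65, 0, 0, 40, 0, 0, 0, 65, 0, 0, 20, 0, 0, 0, 65, 0, 0, 0, 0, 0, 0, 65],
)

```text
t: 14.65
tcp_pos: [0.4389, -0.2852, 0.1643]
orientation: [0.003, 0.649, 0.76, 0.0]
contact_force: [-0.8, -0.5, -0.0]
finger_gap: 0.0649
```

send_rows(
  commands=[21.3, 23.8, 0, 0, 0, 0, 60, 21.3, 23.8, 0, 0, 0, 0, 60, 21.3, 23.8, 0, 0, 0, 0, 60, 21.3, 23.8, 0, 0, 0, 0, 60, 21.3, 23.8, 0, 0, 0, 0, 60, 21.3, 23.8, 0, 0, 0, 0, 60, 21.3, 23.8, 0, 0, 0, 0, 60, 21.3, 23.8, 0, 0, 0, 0, 60, 0, 0, 0, 0, 0, 0, 60, 0, 0, 0, 0, 0, 0, 60],
)

```text
t: 15.65
tcp_pos: [0.6069, -0.093, 0.1598]
orientation: [-0.001, 0.649, 0.761, -0.001]
contact_force: [-1.0, -0.3, -0.4]
finger_gap: 0.0597
```

Run:
```python
from h import *
s=sense(); print(s["t"],s["tcp_pos"],s["orientation"])
p,d=get_image("top"); cv2.imwrite("pics/t5.png",cv2.resize(p[180:300,110:430,::-1],None,fx=2.5,fy=2.5)); np.savez("t5.npz",p=p,d=d)
C=cloud("top",d); q=C[(abs(C[...,0]-.436)<.06)&(abs(C[...,1]+.284)<.06)&(C[...,2]>.06)&(C[...,2]<.1)]
print(len(q),np.median(q,0),cv2.minAreaRect((q[:,:2]*1000).astype(np.float32)))
```

```text
15.65 [ 0.60694669 -0.09300527  0.15981434] [-9.60067043e-04  6.48828155e-01  7.60934057e-01 -6.81908966e-04]
216 [ 0.43564182 -0.28353997  0.08024277] ((435.69189453125, -284.33831787109375), (34.73043441772461, 61.499122619628906), 10.461481094360352)
```

View pics/t5.png

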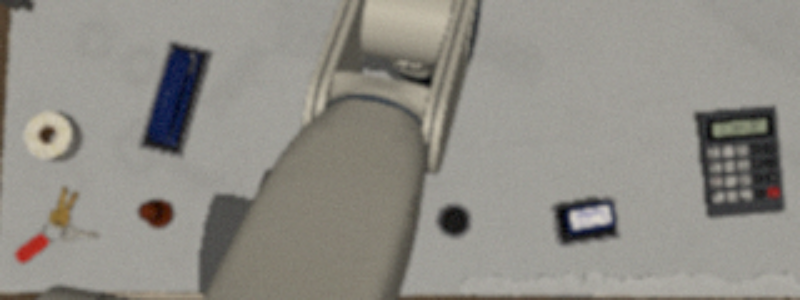

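The block stamp sits in the short tray at crop (588,217), within 1 mm of centre and with its top at 80 mm. Now the glue stick.

send_rows(
  commands=[1, -1, -30, 0, 0, 0, 60, 0, 0, -30, 0, 0, 0, 60, 0, 0, -30, 0, 0, 0, 60, 0, 0, -20, 0, 0, 0, 60, 0, 0, -12, 0, 0, 0, 60, 0, 0, 0, 0, 0, 0, 60, 0, 0, 0, 0, 0, 0, 60],
)

```text
t: 16.4
tcp_pos: [0.6087, -0.0952, 0.0398]
orientation: [0.0, 0.65, 0.76, 0.0]
contact_force: [-0.7, 0.5, 0.3]
finger_gap: 0.0603
```

send_rows(
  commands=[0, 0, 0, 0, 0, 0, 15, 0, 0, 0, 0, 0, 0, 15, 0, 0, 0, 0, 0, 0, 15, 0, 0, 0, 0, 0, 0, 15, 0, 0, 0, 0, 0, 0, 15, 0, 0, 0, 0, 0, 0, 15, 0, 0, 0, 0, 0, 0, 15, 0, 0, 0, 0, 0, 0, 15],
)

```text
t: 17.2
tcp_pos: [0.6093, -0.0947, 0.0403]
orientation: [0.001, 0.649, 0.76, 0.0]
contact_force: [-0.6, -0.8, 6.5]
finger_gap: 0.0244
```

send_rows(
  commands=[0, 0, 20, 0, 0, 0, 15, 0, 0, 40, 0, 0, 0, 15, 0, 0, 40, 0, 0, 0, 15, -20, -1, 0, 0, 0, 0, 15, -30, -2, 0, 0, 0, 0, 15, -30, -3, 0, 0, 0, 0, 15, -30, -3, 0, 0, 0, 0, 15, -30, -3, 0, 0, 0, 0, 15, -25, -2, 0, 0, 0, 0, 15, -7, 0, 0, 0, 0, 0, 15, 0, 0, 0, 0, 0, 0, 15, 0, 0, 0, 0, 0, 0, 15],
)

```text
t: 18.4
tcp_pos: [0.4381, -0.1088, 0.1397]
orientation: [0.001, 0.649, 0.76, 0.0]
contact_force: [0.6, 0.4, 0.0]
finger_gap: 0.0242
```

Run:
```python
from h import *
s=sense(); print(s["t"],s["tcp_pos"],s["orientation"])
p,d=get_image("scene"); cv2.imwrite("pics/s6.png",p[170:350,170:410,::-1].repeat(3,0).repeat(3,1));
```

```text
18.4 [ 0.43807288 -0.10884251  0.13971364] [8.26505038e-04 6.49423742e-01 7.60426147e-01 4.41589637e-04]
```

View pics/s6.png

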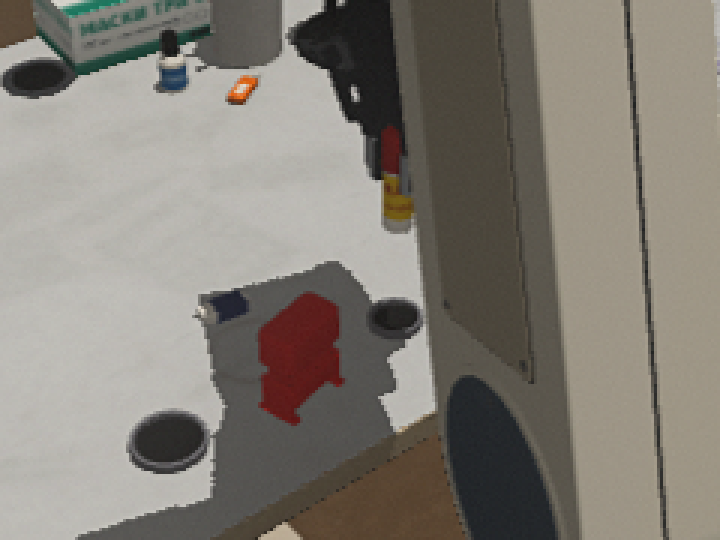

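The glue stick hangs upright at crop (395,190), above the small tray at (395,317).

send_rows(
  commands=[0, 0, -25, 0, 0, 0, 15, 0, 0, -30, 0, 0, 0, 15, 0, 0, -20, 0, 0, 0, 15, 0, 0, -8, 0, 0, 0, 15, 0, 0, 0, 0, 0, 0, 15, 0, 0, 0, 0, 0, 0, 15],
)

```text
t: 19.05
tcp_pos: [0.4375, -0.1087, 0.0567]
orientation: [0.0, 0.649, 0.76, 0.0]
contact_force: [1.0, -0.3, 0.2]
finger_gap: 0.0242
```

Run:
```python
from h import *
s=sense(); print(s["t"],s["tcp_pos"],s["contact_force"])
p,d=get_image("scene"); cv2.imwrite("pics/s7.png",cv2.resize(p[220:310,250:350,::-1],None,fx=6,fy=6));
```

```text
19.05 [ 0.43749682 -0.10874474  0.05673669] [ 0.9815018  -0.29073642  0.24053476]
```

View pics/s7.png

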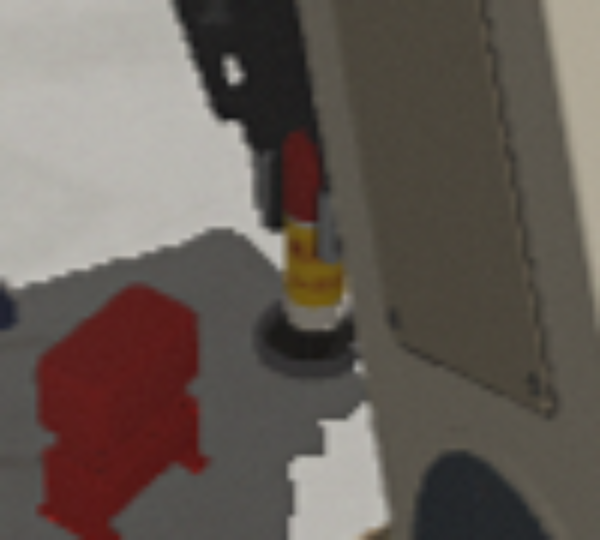

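The stick's foot is at (315,318), just above the middle of the tray at (310,342). Lowering to the floor.

send_rows(
  commands=[0, 0, -6, 0, 0, 0, 15, 0, 0, -4, 0, 0, 0, 15, 0, 0, -2, 0, 0, 0, 15, 0, 0, 0, 0, 0, 0, 15, 0, 0, 0, 0, 0, 0, 15],
)

```text
t: 19.6
tcp_pos: [0.4366, -0.1086, 0.0443]
orientation: [-0.0, 0.649, 0.76, -0.0]
contact_force: [-0.0, 0.5, -0.5]
finger_gap: 0.0242
```

send_rows(
  commands=[0, 0, -1, 0, 0, 0, 15, 0, 0, 0, 0, 0, 0, 15, 0, 0, 0, 0, 0, 0, 50, 0, 0, 0, 0, 0, 0, 50, 0, 0, 0, 0, 0, 0, 50, 0, 0, 0, 0, 0, 0, 50, 0, 0, 20, 0, 0, 0, 50, 0, 0, 40, 0, 0, 0, 50, 0, 0, 40, 0, 0, 0, 50, 0, 0, 10, 0, 0, 0, 50, 0, 0, 0, 0, 0, 0, 50],
)

```text
t: 20.7
tcp_pos: [0.4377, -0.109, 0.1548]
orientation: [0.002, 0.649, 0.76, 0.001]
contact_force: [0.3, 0.4, -0.4]
finger_gap: 0.0502
```

send_rows(
  commands=[0, 20, 0, 0, 0, 0, 50, 0, 39, 0, 0, 0, 0, 50, 0, 39, 0, 0, 0, 0, 50, 0, 39, 0, 0, 0, 0, 50, 0, 39, 0, 0, 0, 0, 50, 0, 39, 0, 0, 0, 0, 50, 0, 39, 0, 0, 0, 0, 50, 1, 39, 0, 0, 0, 0, 50, 1, 39, 0, 0, 0, 0, 50, 1, 39, 0, 0, 0, 0, 50, 1, 24, 0, 0, 0, 0, 50, 0, 0, 0, 0, 0, 0, 50, 0, 0, 0, 0, 0, 0, 50],
)

```text
t: 22.0
tcp_pos: [0.4394, 0.2859, 0.1514]
orientation: [-0.0, 0.649, 0.761, -0.002]
contact_force: [-0.5, 0.0, -0.1]
finger_gap: 0.05
```

Run:
```python
from meas import *
s=sense(); print(s["t"],s["tcp_pos"],s["orientation"])
p,d=get_image("top"); cv2.imwrite("pics/t8.png",cv2.resize(p[180:300,110:430,::-1],None,fx=2.5,fy=2.5)); np.savez("t8.npz",p=p,d=d)
C=cloud("top",d); q=C[(np.hypot(C[...,0]-.436,C[...,1]+.109)<.03)&(C[...,2]>.078)&(C[...,2]<.105)]
if len(q): print(len(q),np.median(q,0),cv2.minAreaRect((q[:,:2]*1000).astype(np.float32)))
p,d=get_image("scene"); cv2.imwrite("pics/s8.png",p[170:410,80:400,::-1].repeat(2,0).repeat(2,1));
```

```text
22.0 [0.43936849 0.28587226 0.15140563] [-4.51403959e-04  6.48902771e-01  7.60869290e-01 -1.70688157e-03]
52 [ 0.43384478 -0.11002509  0.0890323 ] ((432.4882507324219, -108.5777587890625), (22.667905807495117, 22.18543815612793), 1.226872205734253)
```

View pics/t8.png

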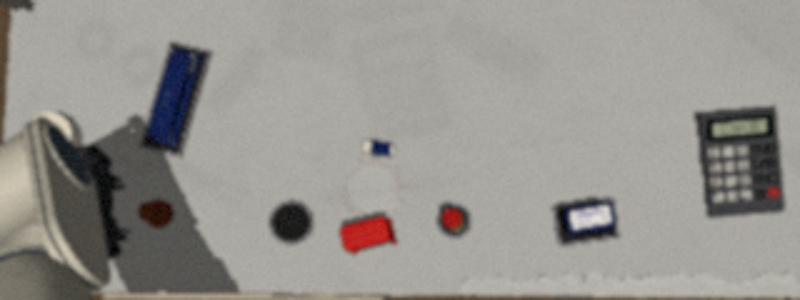

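View pics/s8.png

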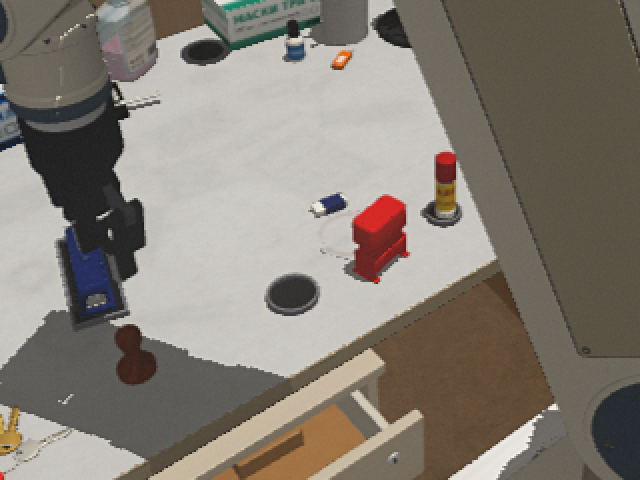

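The glue stick stands inside the small tray, about 3 mm off centre. The round stamp is next.

send_rows(
  commands=[1, 0, -25, 0, 0, 0, 50, 0, 0, -30, 0, 0, 0, 50, 0, 0, -30, 0, 0, 0, 50, 0, 0, -20, 0, 0, 0, 50, 0, 0, -14, 0, 0, 0, 50, 0, 0, 0, 0, 0, 0, 50, 0, 0, 0, 0, 0, 0, 50],
)

```text
t: 22.8
tcp_pos: [0.4419, 0.286, 0.0346]
orientation: [0.0, 0.65, 0.76, -0.0]
contact_force: [-0.4, 0.1, 1.0]
finger_gap: 0.0499
```

send_rows(
  commands=[0, 0, 0, 0, 0, 0, 12, 0, 0, 0, 0, 0, 0, 12, 0, 0, 0, 0, 0, 0, 12, 0, 0, 0, 0, 0, 0, 12, 0, 0, 0, 0, 0, 0, 12, 0, 0, 0, 0, 0, 0, 12, 0, 0, 0, 0, 0, 0, 12],
)

```text
t: 23.5
tcp_pos: [0.4423, 0.2869, 0.0356]
orientation: [0.0, 0.649, 0.76, 0.001]
contact_force: [-0.2, -0.2, 5.7]
finger_gap: 0.0207
```

send_rows(
  commands=[0, 0, 20, 0, 0, 0, 12, 0, 0, 35, 0, 0, 0, 12, 0, 0, 25, 0, 0, 0, 12, 0, -20, 0, 0, 0, 0, 12, -1, -30, 0, 0, 0, 0, 12, -2, -30, 0, 0, 0, 0, 12, -2, -30, 0, 0, 0, 0, 12, -2, -30, 0, 0, 0, 0, 12, 0, -25, 0, 0, 0, 0, 12, 0, -13, 0, 0, 0, 0, 12, 0, 0, 0, 0, 0, 0, 12, 0, 0, -25, 0, 0, 0, 12, 0, 0, -25, 0, 0, 0, 12, 0, 0, -10, 0, 0, 0, 12, 0, 0, 0, 0, 0, 0, 12, 0, 0, 0, 0, 0, 0, 12],
)

```text
t: 25.1
tcp_pos: [0.4349, 0.1089, 0.0547]
orientation: [0.0, 0.649, 0.761, 0.0]
contact_force: [0.7, 0.2, 0.7]
finger_gap: 0.0209
```

Run:
```python
from h import *
s=sense(); print(s["t"],s["tcp_pos"],s["contact_force"],s["finger_gap"])
p,d=get_image("scene"); cv2.imwrite("pics/s9.png",cv2.resize(p[240:350,170:300,::-1],None,fx=5,fy=5));
```

```text
25.1 [0.4349362  0.10891236 0.05466608] [0.73480364 0.19429347 0.70095078] 0.02088705003055245
```

View pics/s9.png

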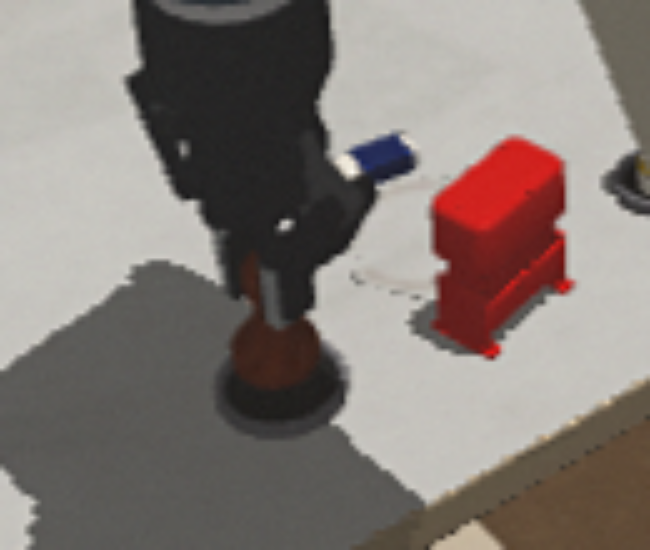

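The stamp's foot is over the large tray, at (275,360) above the tray centre (282,385). Lowering.

send_rows(
  commands=[0, 0, -7, 0, 0, 0, 12, 0, 0, -5, 0, 0, 0, 12, 0, 0, -3, 0, 0, 0, 12, 0, 0, 0, 0, 0, 0, 12, 0, 0, 0, 0, 0, 0, 12],
)

```text
t: 25.65
tcp_pos: [0.4345, 0.1083, 0.0392]
orientation: [-0.0, 0.649, 0.76, -0.0]
contact_force: [-0.5, -0.5, -0.6]
finger_gap: 0.0206
```

send_rows(
  commands=[0, 0, -1, 0, 0, 0, 12, 0, 0, 0, 0, 0, 0, 12, 0, 0, 0, 0, 0, 0, 50, 0, 0, 0, 0, 0, 0, 50, 0, 0, 0, 0, 0, 0, 50, 0, 0, 0, 0, 0, 0, 50, 0, 0, 20, 0, 0, 0, 50, 0, 0, 35, 0, 0, 0, 50, 0, 0, 40, 0, 0, 0, 50, 0, 0, 20, 0, 0, 0, 50, 0, 40, 0, 0, 0, 0, 50, 0, 40, 0, 0, 0, 0, 50, 0, 40, 0, 0, 0, 0, 50, 0, 40, 0, 0, 0, 0, 50, 0, 0, 0, 0, 0, 0, 50],
)

```text
t: 27.15
tcp_pos: [0.4351, 0.2724, 0.1536]
orientation: [0.0, 0.648, 0.762, 0.001]
contact_force: [0.7, -0.3, -0.3]
finger_gap: 0.0502
```

Run:
```python
from meas import *
s=sense(); print(s["t"],s["tcp_pos"],s["contact_force"])
for n in("top","scene"):
    p,d=get_image(n); C=cloud(n,d); X,Y,Z=C[...,0],C[...,1],C[...,2]
    if n=="top": a=p[180:300,110:430,::-1]; a=cv2.resize(a,None,fx=2.5,fy=2.5)
    else: a=p[170:410,80:400,::-1].repeat(2,0).repeat(2,1)
    cv2.imwrite(f"pics/fin_{n}.png",a)
    for nm,cx,cy,r,lo,hi in(("stapler",.597,.269,.075,.033,.055),("block",.436,-.284,.06,.068,.09),("glue",.435,-.109,.025,.078,.1),("knob",.434,.108,.03,.05,.078),("foot",.434,.108,.03,.012,.028),("eraser",.531,-.012,.035,.007,.02)):
        q=C[(np.hypot(X-cx,Y-cy)<r)&(Z>lo)&(Z<hi)]; P=(q[:,:2]*1000).astype(np.float32)
        if len(P)<4: continue
        c=P.mean(0); rc=cv2.minAreaRect(P); w,V=np.linalg.eigh(np.cov((P-c).T))
        print(n,nm,len(P),c.round(1),"z med",np.median(q[:,2]).round(4),"rect",np.round(rc[0],1),np.round(rc[1],1),"ang",(np.degrees(np.arctan2(V[1,1],V[0,1]))%180).round(1))
```

```text
27.15 [0.43514142 0.27244876 0.15363963] [ 0.66279268 -0.30295231 -0.34836275]
top stapler 303 [595.8 268.6] z med 0.0389 rect [597.  268.8] [ 31.7 114.3] ang 165.6
top block 207 [ 435.8 -284.7] z med 0.0797 rect [ 436.1 -284.7] [34.5 62. ] ang 100.5
top glue 52 [ 432.9 -109.3] z med 0.089 rect [ 432.2 -108.8] [22.3 22.5] ang 142.9
top knob 46 [433.9 106.4] z med 0.0601 rect [432.6 105.8] [22.3 22.9] ang 137.2
top foot 45 [431.  101.7] z med 0.0147 rect [430.4 111.2] [44.6 44. ] ang 142.6
top eraser 62 [529.5  -5.7] z med 0.0103 rect [520.5  -6.1] [46.7 38.6] ang 83.1
scene stapler 497 [592.6 272.5] z med 0.0414 rect [602.7 269.8] [ 29.6 119.5] ang 166.8
scene glue 100 [ 434.2 -105.2] z med 0.089 rect [ 435.5 -106.4] [23.6 24.3] ang 55.4
scene knob 108 [434.  110.4] z med 0.0602 rect [436.3 109.2] [23.5 21.6] ang 59.9
scene foot 144 [432.1 111.5] z med 0.0163 rect [431.7 112.7] [35.2 47.6] ang 70.5
scene eraser 110 [533.6  -3.3] z med 0.0123 rect [534.7  -3.7] [42.4 22. ] ang 83.8
```

View pics/fin_top.png

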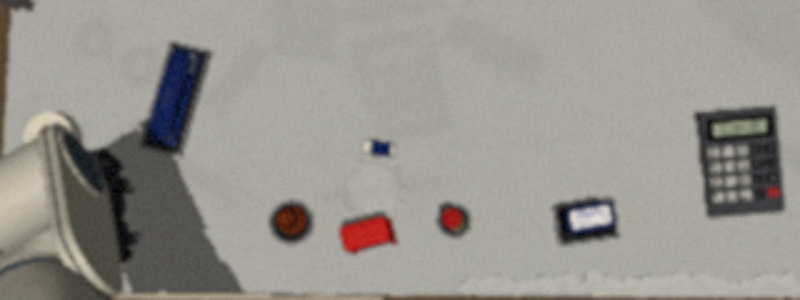

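View pics/fin_scene.png

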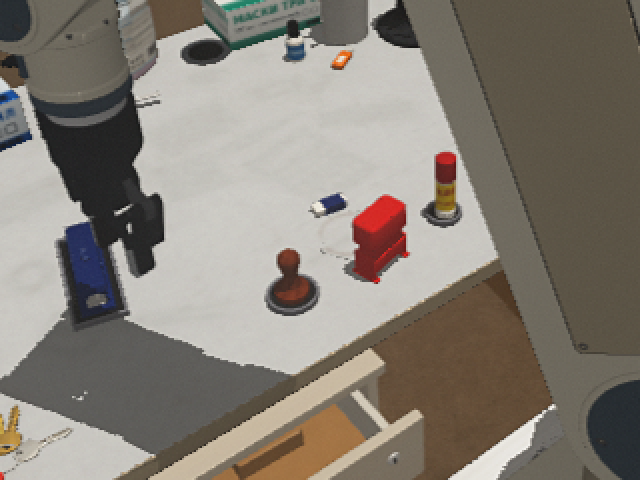

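All four look seated. The stapler's visible length reads short (114 mm against 127 mm), so I'll check its ends before handing in, using the saved clear view.

Run:
```python
from meas import *
for f,n,c0 in(("s3.npz","scene",(.597,.269)),("t5.npz","top",(.597,.269)),("scene0.npz","scene",(.6107,-.2846)),("top0.npz","top",(.6107,-.2846))):
    z_=np.load(f); C=cloud(n,z_["d"]); a=np.radians(166); u=np.array([np.cos(a),np.sin(a)]); v=np.array([-u[1],u[0]])
    D=C[...,:2]-c0; s=D@u; t=D@v
    m=(abs(t)<.013)&(abs(s)<.09)&(C[...,2]<.06); print(f)
    for lo in np.arange(-.09,.09,.006):
        k=m&(s>=lo)&(s<lo+.006); 
        if k.sum(): print("%d:%.0f"%(lo*1000+3,np.median(C[k][:,2])*1000),end=" ")
    print()
```

```text
s3.npz
-62:35 -56:37 -50:40 -44:41 -38:41 -32:42 -26:42 -20:43 -14:43 -8:43 -2:43 3:44 9:44 15:43 21:42 27:41 33:40 39:39 45:37 51:29 57:9 63:6 69:6 75:1 81:1 87:2 
t5.npz
-87:-0 -80:-2 -74:2 -68:4 -62:5 -56:34 -50:36 -44:38 -38:39 -32:39 -26:39 -20:38 -14:40 -8:40 -2:42 3:42 9:43 15:41 21:38 27:39 33:39 39:35 45:37 51:36 57:29 63:7 69:2 75:3 81:-2 87:-1 
scene0.npz
-87:-373 -80:-748 -74:-748 -68:-746 -62:-748 -56:-743 -50:-745 -44:13 -38:24 -32:11 -26:11 -20:39 -14:25 -8:-743 -2:10 3:7 9:38 15:24 21:10 27:36 33:9 39:35 45:10 51:21 57:6 63:-371 69:-373 75:1 81:1 87:2 
top0.npz
-87:-2 -80:-2 -74:-1 -68:0 -62:27 -56:30 -50:34 -44:33 -38:35 -32:36 -26:35 -20:36 -14:37 -8:39 -2:37 3:36 9:38 15:39 21:37 27:39 33:35 39:33 45:35 51:34 57:25 63:1 69:0 75:-2 81:-0 87:-2
```

```bash
python3 -c "
from cell import *
print(job_done(), sense()['t'])"
```

```text
the job is handed in; nothing more can be done
the job is handed in; nothing more can be done
```

All four things are in their matching trays, upright and released, and I handed the job in at about 27 s with the gripper clear of everything. I never handled the eraser, the calculator or the look-alikes.

The last checks used depth and colour from the two cameras:

| Thing | Distance from tray centre (top camera) | Turn from tray | Height check |
|---|---|---|---|
| Stapler | about 1–2 mm | under 1° | top about 3 mm higher than on the desk, as on the tray floor |
| Block-shaped stamp | about 1 mm | about 1° | top at 80 mm (81 expected) |
| Round stamp | about 3 mm | – | top at about 60 mm (about 65 expected from the given sizes) |
| Glue stick | about 4 mm | – | top at 89 mm (91 expected) |

- **Camera disagreement:** the two cameras differ by up to about 5 mm in absolute position. I worked from differences within the top view.
- **Stapler length:** its visible length came out at 114 mm instead of 127 mm. Its two ends lie evenly about the tray centre to within 2–3 mm.
- **Block-shaped stamp lowered unseen:** the arm hid the short tray in both views while I set it down. The top view afterwards showed it seated.
- **Final views:** the eraser and calculator look unmoved by eye in the last top picture. My one numeric reading of the eraser was too noisy to confirm this.

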